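Stir the bead sample and turn it under the measuring head

ROBOT

A 6-joint arm with a two-finger parallel gripper is mounted at the origin on the work surface. World frame = base frame: x ahead of the robot, y to its left, z up, the work surface at z = 0. Lengths are in m, angles in rad, forces in N, time in s.
With the tool pointing down it reaches from about 0.35 to 0.725 m from the base axis. Payload 4.3 kg.
Tool frame: the origin (TCP) lies midway between the tips of the shut fingers; the grasp point (between the pads) lies 19 mm behind it (manip.pinch_z is the distance from the TCP to the grasp point, in m); z points along the fingers, y is the line along which they close (so a half turn about z gives the same grasp; the last joint's range is limited). The gripper opens to 85 mm and grips with 20 to 120 N. Pads are 22 mm wide; open, the fingers measure 114 mm over their backs; the gripper's body (76 mm by 85 mm) begins 54 mm behind the grasp point. The pads swing forward as they close: fully open they stand 13 mm farther back than shut.
Start: joints at [-1.212, 0.377, 0.081, 1.274, 0, 1.46], TCP at [0.26, -0.513, 0.231] pointing down, gripper open.
Joint ranges: [-2.72, 2.72], [-0.84, 1.66], [-1.02, 1.22], [-1.77, 2.12], [-1.37, 1.28], [-3.14, 3.14]. Speed limits (rad/s): [2.57, 2.57, 3.14, 3.14, 3.14, 3.14].

INTERFACE

Orientations are given as a unit quaternion [w, x, y, z].
In Python, from cell import manip gives the robot as it stands.
- The arm moves only by the tool arm_command, never from a script. Its arguments are lists of equal length, an entry for each row: "offset": the shift along the tool's x, y, z in units of 30 mm (1.0 is 30 mm), a list of three; "dr": the turn, a rotation vector about the tool's x, y, z in units of 5 degrees (1.0 is 5 degrees), a list of three; "gripper": the opening, from 0 (shut) to 1 (fully open). In form: {"offset": [[tx, ty, tz], ...], "dr": [[rx, ry, rz], ...], "gripper": [gripper, ...]}. A call has 1 to 12 rows; each row shifts and turns the commanded pose from where the row before left it, along the tool's axes as they then stand; what a row does not reach is not made up. A row lasts 1/12 s, in which the tool goes at most 41.7 mm and 7.16 degrees, less where a joint would pass 70% of its speed; a pose out of reach is approached as far as the arm can. A call is refused whole if a number of a shift passes 1 or a number of a turn 1, either way. A call with a gripper value outside its range is refused whole. The fingers move at their own pace and stop on an object; "force" is the grip in N (left out, the last holds). Time passes only in rows, so rows that do not move let the fingers close. It gives the time, the measured TCP pose, the force, the opening and the grip force at its end, in the units of the state.
- manip.get_obs(): the state, without advancing time (a new reading comes with each control period).
- manip.get_image(name): name is "scene" or "side" or "wrist"; returns a dict with "img" (384x512x3 uint8, red, green, blue), "z_map" (384x512 float32, m along the optical axis (not along the pixel's ray), 0 where there is no reading), "camera_matrix" (3x3 intrinsics, pixels), "distortion" ([k1, k2, p1, p2, k3] as OpenCV has them; the pictures are not rectified), "eye" and "attitude" of the camera in the world; the wrist camera has in their place "tool_from_camera" (4x4, takes a point from camera to tool coordinates, whose origin is the TCP and whose axes are the flange's). Camera axes: x right, y up, looking along -z (the intrinsics and any distortion apply to the point x, -y, -z); pixel columns grow to the right and rows downward; lengths in m; the calibration is good to about 2 mm. A picture is of the moment at which its call begins: read the wrist's pose just before it.
- manip.sign_off(): hands the job in; it is judged then, once.
The state is a dict: "t": time; "joints": joint angles; "joint_velocities": joint speeds; "effort": joint torques, N m; "tool_pos": TCP position; "eef_rot": TCP orientation; "ft_force": force on the tool from outside, world axes, zero at the start; "wrist_torque": the same for the moment, N m; "opening": opening from 0.0 (shut) to 1.0 (fully open); "grip_force": force on a finger pad.
Only numpy, scipy, OpenCV 4.12 (cv2) and the standard library are available. Lean on these libraries where they do the work, as an engineer would, in place of code of your own. Each camera call takes 0.05 s, during which the arm holds its last target. There are 200 camera calls.

TASK

Take the stirring rod from its stand and stir the beads in the cup on the turntable: at least three full turns in wide circles, with the rod's end down close to the cup's floor so that the beads are moved from where they lie. Then put the rod back upright in its stand and let it go, and turn the turntable by its post a quarter turn counter-clockwise (seen from above) until the cup clicks into place under the measuring head. Keep all beads in the cup and leave the other things on the bench alone.

Things in the scene. Friction and masses are not known exactly. Their poses are not given: they have to be found in the camera images.
- rod: The stirring rod, standing upright in its stand: straight, 194 mm long overall, 90 g or so. Lower 120 mm is a plain steel shaft 12 mm in diameter with a flat end; the top 74 mm is a round black plastic grip 18 mm in diameter. Origin at the centre of the flat lower end, z along the rod towards the grip.
- rod_tip (a point): Centre of the rod's flat lower end (same point as the rod's origin).
- rod_grip (a point): Point on the rod's axis at the middle of the black grip, 157 mm from the lower end.
- stand_floor (a point): Centre of the floor inside the rod stand, 8 mm above the bench, where the rod's lower end stands. The stand is a white plastic tube on a 68 mm round foot, fixed to the bench; bore 20 mm in diameter and 58 mm deep, above it a funnel widening to a 52 mm mouth. The rod stands loosely and may lean up to 0.15 rad when let go.
- stand_mouth (a point): Centre of the stand's funnel mouth, 92 mm above the bench.
- turn_axis (a point): Turntable axis at the disc's top face, 35 mm above the bench; x, y are the instrument's. Fixed white base 270 x 360 x 22 mm, grey disc of 250 mm diameter. A white column 150 to 220 mm from the axis towards +y carries the measuring head: black barrel, 60 mm diameter, 75 mm from the axis towards +y, lower edge 118 mm above the bench; white housing on top up to 205 mm.
- platter (a joint): Angle of the disc in rad, counter-clockwise from above. 0: loading position (start; cup to the instrument's +x, clear of the head); pi/2: measuring position (cup under the head). An over-centre spring holds it against a stop in each of the two; about 0.13 N m (1.3 N at the post) plus light damping turns it out, and past half-way it draws itself on against the other stop at up to about 1 rad/s.
- cup_floor (a point): Centre of the sample cup's inner floor, 40 mm above the bench; its x and y turn with the disc, x pointing away from the turntable axis. The cup is an open aluminium cylinder fixed to the disc 75 mm from the axis: outer diameter 90 mm, wall 4 mm (inner diameter 82 mm), rim 50 mm above the inner floor.
- post_top (a point): Centre of the top of the upright steel post by which the disc is turned: 18 mm in diameter, 70 mm high above the disc (top 105 mm above the bench), fixed to the disc 100 mm from its axis, 135 degrees clockwise (from above) from the cup, so that it swings round the side away from the measuring head.
- bead0_center (a point): Centre of one of the six loose white ceramic beads in the cup: balls of 18 mm diameter, 14 g, lying in one layer on the cup's floor, about 27 mm from its middle; the middle is free.
- bead1_center (a point): Centre of one of the six loose white ceramic beads in the cup: balls of 18 mm diameter, 14 g, lying in one layer on the cup's floor, about 27 mm from its middle; the middle is free.
- bead2_center (a point): Centre of one of the six loose white ceramic beads in the cup: balls of 18 mm diameter, 14 g, lying in one layer on the cup's floor, about 27 mm from its middle; the middle is free.
- bead3_center (a point): Centre of one of the six loose white ceramic beads in the cup: balls of 18 mm diameter, 14 g, lying in one layer on the cup's floor, about 27 mm from its middle; the middle is free.
- bead4_center (a point): Centre of one of the six loose white ceramic beads in the cup: balls of 18 mm diameter, 14 g, lying in one layer on the cup's floor, about 27 mm from its middle; the middle is free.
- bead5_center (a point): Centre of one of the six loose white ceramic beads in the cup: balls of 18 mm diameter, 14 g, lying in one layer on the cup's floor, about 27 mm from its middle; the middle is free.
- tub: Bystander: lidded white plastic tub, 88 mm in diameter, 85 mm high; origin at the centre of its underside. To be left alone.
- beaker: Bystander: empty glass beaker, 66 mm in diameter, 75 mm high; origin at the centre of its underside. To be left alone.
- flask: Bystander: stoppered glass flask, 78 mm in diameter, 158 mm high; origin at the centre of its underside. To be left alone.
- spatula: Bystander: spatula lying flat, 190 mm long, handle to its -x; origin at the centre of its underside. To be left alone.
- jar: Bystander: small closed white jar, 56 mm in diameter, 70 mm high; origin at the centre of its underside. To be left alone.

How it is judged:
On the way, in this order (a step that is already met when the one before it is completed fails the run):
1. The rod has been lifted out of its stand (z of rod_tip in the frame of stand_floor above 0.09 m).
2. Rod's end within 20 mm of the cup's floor, on the cup's +x side (more than 10 mm from the middle), turntable in loading position (z of rod_tip in the frame of cup_floor below 0.02 m and horizontal distance between rod_tip and cup_floor below 0.04 m and x of rod_tip in the frame of cup_floor above 0.01 m and value of joint platter below 0.12 rad).
3. Rod's end within 20 mm of the cup's floor, on the -x side (z of rod_tip in the frame of cup_floor below 0.02 m and horizontal distance between rod_tip and cup_floor below 0.04 m and x of rod_tip in the frame of cup_floor below -0.01 m and value of joint platter below 0.12 rad).
4. Rod's end within 20 mm of the cup's floor, on the +y side (more than 8 mm from the middle) (z of rod_tip in the frame of cup_floor below 0.02 m and horizontal distance between rod_tip and cup_floor below 0.04 m and y of rod_tip in the frame of cup_floor above 0.008 m and x of rod_tip in the frame of cup_floor between -0.008 and 0.008 m and value of joint platter below 0.12 rad).
5. Rod's end within 20 mm of the cup's floor, on the -y side; at least three beads over 10 mm from where they lay. (Three full turns either way pass these four points in order.) (z of rod_tip in the frame of cup_floor below 0.02 m and horizontal distance between rod_tip and cup_floor below 0.04 m and y of rod_tip in the frame of cup_floor below -0.008 m and x of rod_tip in the frame of cup_floor between -0.008 and 0.008 m and value of joint platter below 0.12 rad and distance of any of bead3_center, bead2_center, bead1_center, bead0_center from where it was at the start of the episode above 0.01 m and distance of any of bead4_center, bead2_center, bead1_center, bead0_center from where it was at the start of the episode above 0.01 m and distance of any of bead4_center, bead3_center, bead1_center, bead0_center from where it was at the start of the episode above 0.01 m and distance of any of bead4_center, bead3_center, bead2_center, bead0_center from where it was at the start of the episode above 0.01 m and distance of any of bead4_center, bead3_center, bead2_center, bead1_center from where it was at the start of the episode above 0.01 m and distance of any of bead5_center, bead2_center, bead1_center, bead0_center from where it was at the start of the episode above 0.01 m and distance of any of bead5_center, bead3_center, bead1_center, bead0_center from where it was at the start of the episode above 0.01 m and distance of any of bead5_center, bead3_center, bead2_center, bead0_center from where it was at the start of the episode above 0.01 m and distance of any of bead5_center, bead3_center, bead2_center, bead1_center from where it was at the start of the episode above 0.01 m and distance of any of bead5_center, bead4_center, bead1_center, bead0_center from where it was at the start of the episode above 0.01 m and distance of any of bead5_center, bead4_center, bead2_center, bead0_center from where it was at the start of the episode above 0.01 m and distance of any of bead5_center, bead4_center, bead2_center, bead1_center from where it was at the start of the episode above 0.01 m and distance of any of bead5_center, bead4_center, bead3_center, bead0_center from where it was at the start of the episode above 0.01 m and distance of any of bead5_center, bead4_center, bead3_center, bead1_center from where it was at the start of the episode above 0.01 m and distance of any of bead5_center, bead4_center, bead3_center, bead2_center from where it was at the start of the episode above 0.01 m).
6. The rod stands in its stand again, let go, the turntable still in its loading position (horizontal distance between rod_tip and stand_floor below 0.012 m and z of rod_tip in the frame of stand_floor below 0.008 m and angle between rod's own z axis and vertical below 0.25 rad and contact force between rod and the fingers below 0.2 N and value of joint platter below 0.12 rad), for 0.2 s.
7. The turntable has been turned to the measuring position (value of joint platter between 1.51 and 1.63 rad), for 0.2 s.
At the end, for the whole second after the job is handed in: The turntable rests in the measuring position (1.51 to 1.63 rad); the rod stands let go in its stand (lower end within 12 mm sideways and 8 mm in height of the stand's floor, leaning less than 0.25 rad); all six beads lie in the cup (all of step 7 and velocity of joint platter between -0.05 and 0.05 rad/s and horizontal distance between rod_tip and stand_floor below 0.012 m and z of rod_tip in the frame of stand_floor below 0.008 m and angle between rod's own z axis and vertical below 0.25 rad and contact force between rod and the fingers below 0.2 N and horizontal distance between each of bead0_center, bead1_center, bead2_center, bead3_center, bead4_center, bead5_center and cup_floor below 0.042 m and z of each of bead0_center, bead1_center, bead2_center, bead3_center, bead4_center, bead5_center in the frame of cup_floor below 0.045 m); the robot touches nothing.
It fails at once if A bystander has been moved more than 25 mm (distance of any of tub, beaker, flask, spatula, jar from where it was at the start of the episode above 0.025 m).
It also fails if it takes over 67 s, if anything falls off the work surface, if the arm or the gripper's body presses on something with over 40 N, if the wrist force passes 120 N, or if a joint passes its speed limit or range.

## Working session

There is one attempt and no reset: what is moved stays moved. The work goes in short steps, Python scripts to look and compute and a tool call to move; the robot and the scene stay as the last step left them, time stands still between calls to the robot, and variables do not carry over. Pictures are saved under pics/ and viewed, at most 10 in all, crops included, and the job is handed in when it is done.

Besides the shell and the picture viewer there is one more tool, called as name(argument=value, ...) on one line, values as JSON. arm_command: Moves the arm, as the interface text tells. Its arguments: {"type":"object","properties":{"offset":{"type":"array","items":{"type":"array","items":{"type":"number"}}},"dr":{"type":"array","items":{"type":"array","items":{"type":"number"}}},"gripper":{"type":"array","items":{"type":"number"}},"force":{"type":"number"}},"required":["offset","dr","gripper"]}

```bash
mkdir -p pics; ls; cat > h.py <<'E'
import numpy as np, cv2
from cell import manip
from scipy.spatial.transform import Rotation as R
def Rq(q): return R.from_quat([q[1],q[2],q[3],q[0]]).as_matrix()
def att(a):
    a=np.array(a,float); return a if a.shape==(3,3) else Rq(a)
def cloud(d, obs=None):
    K=np.array(d["camera_matrix"]); h,w=d["z_map"].shape
    u,v=np.meshgrid(np.arange(w,dtype=float),np.arange(h,dtype=float))
    p=cv2.undistortPoints(np.stack([u.ravel(),v.ravel()],1).reshape(-1,1,2),K,np.array(d["distortion"],float)).reshape(h,w,2)
    r=np.stack([p[...,0],-p[...,1],-np.ones((h,w))],-1)
    if "eye" in d: A=att(d["attitude"]); e=np.array(d["eye"])
    else:
        T=np.array(d["tool_from_camera"]); Rt=Rq(obs["eef_rot"]); A=Rt@T[:3,:3]; e=Rt@T[:3,3]+np.array(obs["tool_pos"])
    rays=r@A.T
    return e, rays, e+rays*d["z_map"][...,None]
def onplane(e,ray,z): return e+ray*((z-e[2])/ray[...,2:3])
E
python3 - <<'E'
from h import *
o=manip.get_obs(); print(o)
for n in("scene","side","wrist"):
    d=manip.get_image(n); cv2.imwrite(f"pics/{n}0.png",d["img"][...,::-1])
    np.savez(f"{n}0.npz",**d)
    print(n,d.get("eye"),d.get("attitude"),d["camera_matrix"],d["distortion"])
a=cv2.imread("pics/scene0.png");b=cv2.imread("pics/side0.png")
E
```

```text
pics
{'t': 0.0, 'joints': array([-1.21235990e+00,  3.78100283e-01,  7.96408911e-02,  1.27440393e+00,
        2.04784213e-05,  1.46050478e+00]), 'joint_velocities': array([-2.51118525e-03,  6.57387661e-04, -1.47850526e-04,  1.92105594e-05,
       -7.35152100e-04,  5.91286094e-06]), 'effort': array([ 1.81901760e-04, -4.63609385e+01,  2.69872981e+01,  2.10289779e-02,
        1.20005689e-04,  2.14206956e-06]), 'tool_pos': array([ 0.25954282, -0.51236101,  0.23034544]), 'eef_rot': array([-1.02681810e-03,  9.72661719e-01,  2.32224269e-01, -1.17739081e-04]), 'ft_force': array([ 1.16484862, -0.2415965 , -0.64107364]), 'wrist_torque': array([-0.00798229, -0.01210456,  0.0255987 ]), 'grip_force': 0.0, 'opening': 0.9971173914175957}
scene [ 1.16314096 -0.67460192  0.94314045] [0.83867616 0.38601439 0.150766   0.35339044] [[418.63924991   0.         262.61121549]
 [  0.         418.63924991 190.99038235]
 [  0.           0.           1.        ]] [-0.0447808  0.         0.         0.         0.       ]
side [1.01189644 0.13509696 1.025443  ] [0.60335121 0.16254897 0.19786866 0.75524377] [[347.23861786   0.         253.89392757]
 [  0.         347.23861786 196.8477065 ]
 [  0.           0.           1.        ]] [-0.01827577  0.          0.          0.          0.        ]
wrist None None [[326.91847639   0.         254.89420051]
 [  0.         326.91847639 190.48152354]
 [  0.           0.           1.        ]] [-0.09311798  0.          0.          0.          0.        ]
```

View pics/scene0.png

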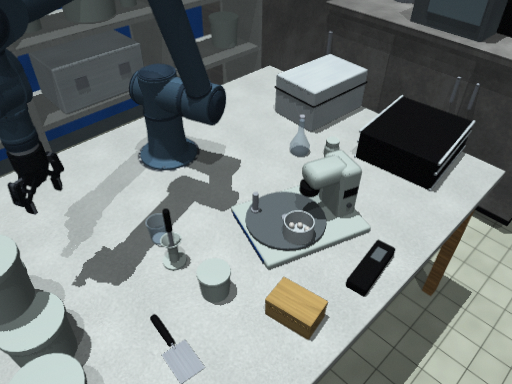

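View pics/side0.png

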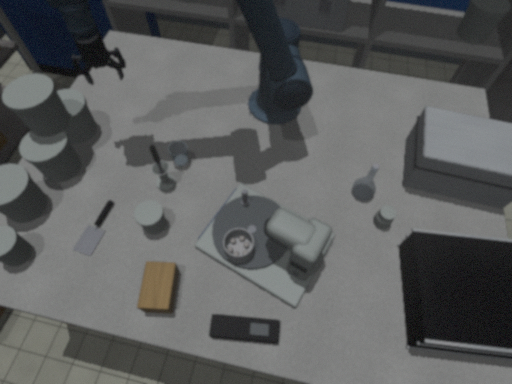

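The scene view shows the rod grip at about (168,222), the stand at (173,250), the cup at (298,227), the post at (255,200), and the beaker at (155,228). In the side view the rod is at (156,155), the stand at (165,180), the cup at (239,243) and the post at (245,197). I'll measure these from depth and rays.

```bash
cat > meas.py <<'E'
from h import *
def load(n): return dict(np.load(f"{n}0.npz",allow_pickle=True))
def circ(P):
    A=np.c_[2*P[:,:2],np.ones(len(P))]; s=np.linalg.lstsq(A,(P[:,:2]**2).sum(1),rcond=None)[0]
    return s[:2],np.sqrt(s[2]+s[0]**2+s[1]**2)
boxes={"scene":dict(rod=(155,200,185,275),cup=(278,205,320,250),post=(246,188,264,216)),
       "side":dict(rod=(145,140,180,195),cup=(220,222,260,268),post=(236,186,254,210))}
for n in boxes:
    d=load(n); e,r,P=cloud(d); img=d["img"].astype(int)
    def reg(b): x0,y0,x1,y1=b; return P[y0:y1,x0:x1].reshape(-1,3), img[y0:y1,x0:x1].max(-1).ravel(), r[y0:y1,x0:x1].reshape(-1,3)
    Q,g,_=reg(boxes[n]["rod"])
    m=(g<60)&(Q[:,2]>.11)&(Q[:,2]<.23); q=Q[m]; c=q.mean(0)
    print(n,"grip n",m.sum(),c,"z",q[:,2].min(),q[:,2].max())
    for lo in np.arange(.12,.21,.02):
        k=q[(q[:,2]>=lo)&(q[:,2]<lo+.02)]; 
        if len(k): print("   ",lo,len(k),k.mean(0))
    f=Q[(Q[:,2]>.084)&(Q[:,2]<.096)&(g>100)]; print("  mouth",len(f),circ(f) if len(f)>5 else'', f.mean(0))
    Q,g,_=reg(boxes[n]["cup"]); f=Q[(Q[:,2]>.085)&(Q[:,2]<.096)]; print("  cup",len(f),circ(f),f[:,2].mean())
    b=Q[(Q[:,2]>.05)&(Q[:,2]<.062)&(np.hypot(*(Q[:,:2]-circ(f)[0]).T)<.037)]; print("  beads",len(b))
    Q,g,_=reg(boxes[n]["post"]); f=Q[(Q[:,2]>.098)&(Q[:,2]<.112)]; print("  post",len(f),f.mean(0))
    f=Q[(Q[:,2]>.05)&(Q[:,2]<.112)]; print("  post side",len(f),f.mean(0))
    f=P.reshape(-1,3); gg=img.max(-1).ravel(); mm=(f[:,2]>.031)&(f[:,2]<.039)&(abs(f[:,0]-.55)<.3)&(abs(f[:,1])<.4); print("  disc",mm.sum(),circ(f[mm]))
E
python3 meas.py
```

```text
scene grip n 152 [ 0.45506877 -0.29904062  0.16951804] z 0.11668847396867532 0.20494077665701904
    0.12 17 [ 0.45510864 -0.29935885  0.13254674]
    0.13999999999999999 37 [ 0.45557438 -0.29948878  0.14877133]
    0.15999999999999998 40 [ 0.45587443 -0.29930131  0.17032308]
    0.17999999999999997 36 [ 0.45494372 -0.29918422  0.18974273]
    0.19999999999999996 21 [ 0.45274542 -0.29741697  0.20231232]
  mouth 124 (array([ 0.45054709, -0.29750154]), np.float64(0.02585803695015457)) [ 0.44536096 -0.29593091  0.08992687]
  cup 157 (array([0.64360197, 0.01204984]), np.float64(0.043041926064105715)) 0.08931067697783959
  beads 65
  post 28 [ 0.4842258  -0.00789474  0.10403537]
  post side 85 [ 0.48626816 -0.01025619  0.08416508]
  disc 3096 (array([0.61175892, 0.00464515]), np.float64(0.15601615203941185))
side grip n 104 [ 0.45580824 -0.29329383  0.16920272] z 0.11209083658467178 0.20562772241492677
    0.12 11 [ 0.45646637 -0.29345996  0.13056927]
    0.13999999999999999 25 [ 0.4564601  -0.29237351  0.14944313]
    0.15999999999999998 25 [ 0.45610108 -0.29267248  0.17051053]
    0.17999999999999997 23 [ 0.45653647 -0.29291276  0.19069747]
    0.19999999999999996 17 [ 0.45317446 -0.29565476  0.20206321]
  mouth 37 (array([ 0.45082148, -0.29658561]), np.float64(0.026761441230817147)) [ 0.44947761 -0.29495609  0.09096922]
  cup 138 (array([0.64543413, 0.01091379]), np.float64(0.04285064717258929)) 0.08914360739408975
  beads 132
  post 25 [ 0.48524577 -0.00867045  0.1040015 ]
  post side 65 [ 0.48867247 -0.00808186  0.08650015]
  disc 3302 (array([0.59199405, 0.05575424]), np.float64(0.1382379001947068))
```

arm_command(offset=[[0,0,-0.3],[0,0,-0.3],[0,0,0],[0,0,0],[0,0,0],[0,0,0],[0,0,0],[0,0,0],[0,0,0],[0,0,0],[0,0,0],[0,0,0]], dr=[[0,0,-1],[0,0,-1],[0,0,-1],[0,0,-1],[0,0,-1],[0,0,-1],[0,0,-1],[0,0,-1],[0,0,-1],[0,0,-1],[0,0,-1],[0,0,-1]], gripper=[1,1,1,1,1,1,1,1,1,1,1,1])

```text
t: 1.15
tool_pos: [0.2597, -0.5127, 0.2489]
eef_rot: [-0.0, 0.725, 0.689, 0.0]
ft_force: [0.2, -0.8, -0.6]
opening: 1.0
grip_force: 0.0
```

```bash
python3 - <<'E'
from h import *
o=manip.get_obs(); print(o["tool_pos"],o["eef_rot"],o["joints"])
A=Rq(o["eef_rot"]); print(A, np.degrees(np.arctan2(A[1,0],A[0,0])))
for n,b in(("scene",{"tub":(213,270)}),("side",{"tub":(150,214)})):
    d=dict(np.load(f"{n}0.npz",allow_pickle=True)); e,r,P=cloud(d)
    for k,(u,v) in b.items():
        q=P[v-25:v+25,u-25:u+25].reshape(-1,3); q=q[(q[:,2]>.08)&(q[:,2]<.09)]; print(n,k,len(q),q.mean(0),q.min(0),q.max(0))
    # head housing extents
    q=P.reshape(-1,3); q=q[(q[:,2]>.14)&(q[:,2]<.22)&(q[:,0]>.5)&(q[:,0]<.8)&(q[:,1]>0)&(q[:,1]<.35)]
    u=np.array([.9466,-.322]);w=np.array([.322,.9466]); l=q[:,:2]-[.5735,.0357]
    print("head local x",np.percentile(l@u,[1,99]),"y",np.percentile(l@w,[1,99]))
E
```

```text
[ 0.25969622 -0.51273803  0.24890956] [-3.80853305e-04  7.24743920e-01  6.89018203e-01  1.44819236e-04] [-1.21231187e+00  3.74387567e-01  1.21923423e-01  1.31914650e+00
 -3.11907760e-05  4.09013641e-01]
[[ 5.05077896e-02  9.98723617e-01 -3.14915999e-04]
 [ 9.98723397e-01 -5.05075414e-02  7.51608414e-04]
 [ 7.34743441e-04 -3.52476055e-04 -9.99999668e-01]] 87.1048842281489
scene tub 772 [ 0.61070187 -0.28042879  0.08532342] [ 0.56317548 -0.32228961  0.0800263 ] [ 0.65255508 -0.23528652  0.08986443]
head local x [-0.04852251  0.06127496] y [0.05143306 0.21355319]
side tub 595 [ 0.61126427 -0.27683479  0.08494183] [ 0.56606194 -0.32141806  0.08011097] [ 0.65434286 -0.23442766  0.08975633]
head local x [-0.05049287  0.06105137] y [0.05563639 0.21881236]
```

arm_command(offset=[[0,0,0],[0.72,0.637,0],[0.72,0.637,0],[0.72,0.637,0],[0.72,0.637,0],[0.72,0.637,0],[0.72,0.637,0],[0.72,0.637,0],[0.72,0.637,0],[0.72,0.637,0],[0.72,0.637,0],[0,0,0]], dr=[[0,0,-0.58],[0,0,0],[0,0,0],[0,0,0],[0,0,0],[0,0,0],[0,0,0],[0,0,0],[0,0,0],[0,0,0],[0,0,0],[0,0,0]], gripper=[1,1,1,1,1,1,1,1,1,1,1,1])

```text
t: 2.15
tool_pos: [0.4543, -0.294, 0.249]
eef_rot: [-0.0, 0.707, 0.708, 0.001]
ft_force: [0.2, 0.4, -0.3]
opening: 1.004
grip_force: 0.0
```

```bash
python3 - <<'E'
from h import *
o=manip.get_obs(); print(o["tool_pos"],o["eef_rot"],o["joints"])
d=manip.get_image("wrist"); cv2.imwrite("pics/w1.png",d["img"][...,::-1]); e,r,P=cloud(d,o)
q=P.reshape(-1,3); g=d["img"].max(-1).ravel()
m=(q[:,2]>.195)&(q[:,2]<.21)&(np.hypot(q[:,0]-.4507,q[:,1]+.297)<.03); print("top",m.sum(),q[m].mean(0) if m.any() else '')
m=(q[:,2]>.087)&(q[:,2]<.097)&(np.hypot(q[:,0]-.4507,q[:,1]+.297)<.05); k=q[m]; print("mouth",m.sum())
if m.any():
  A=np.c_[2*k[:,:2],np.ones(len(k))]; s=np.linalg.lstsq(A,(k[:,:2]**2).sum(1),rcond=None)[0]; print(s[:2],np.sqrt(s[2]+s[0]**2+s[1]**2))
E
```

```text
[ 0.45427085 -0.29401886  0.24899305] [-4.41556649e-04  7.06670446e-01  7.07541767e-01  1.15445907e-03] [-0.69305181  0.30388867  0.0216416   1.28921716  0.00238011  0.87651148]
top 590 [ 0.45040056 -0.29467472  0.20059971]
mouth 910
[ 0.45025163 -0.2959873 ] 0.026043144109293287
```

View pics/w1.png

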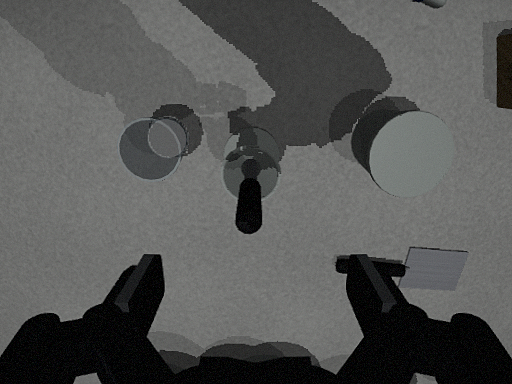

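The wrist view shows the rod top at (249,222), the stand mouth around (250,165), the beaker at (152,148) and the tub at (410,150). Rod and mouth agree to within 2 mm, so I'll go down.

arm_command(offset=[[-0.05,-0.13,0.1],[0,0,0.4],[0,0,0.5],[0,0,0.5],[0,0,0.5],[0,0,0.5],[0,0,0.5],[0,0,0.4],[0,0,0],[0,0,0]], dr=[[0,0,0],[0,0,0],[0,0,0],[0,0,0],[0,0,0],[0,0,0],[0,0,0],[0,0,0],[0,0,0],[0,0,0]], gripper=[1,1,1,1,1,1,1,1,1,1])

```text
t: 3.03
tool_pos: [0.4463, -0.2997, 0.1466]
eef_rot: [-0.001, 0.709, 0.705, -0.0]
ft_force: [-0.1, 0.1, 0.4]
opening: 0.998
grip_force: 0.0
```

arm_command(offset=[[0.13,0.13,0],[0,0,0],[0,0,0],[0,0,0],[0,0,0],[0,0,0],[0,0,0],[0,0,0],[0,0,0],[0,0,0],[0,0,0],[0,0,0]], dr=[[0,0,0],[0,0,0],[0,0,0],[0,0,0],[0,0,0],[0,0,0],[0,0,0],[0,0,0],[0,0,0],[0,0,0],[0,0,0],[0,0,0]], gripper=[1,1,1,0,0,0,0,0,0,0,0,0], force=60)

```text
t: 4.03
tool_pos: [0.4516, -0.2955, 0.1474]
eef_rot: [-0.0, 0.709, 0.706, -0.0]
ft_force: [-0.7, 0.8, 2.3]
opening: 0.196
grip_force: 58.5
```

arm_command(offset=[[0,0,-0.1],[0,0,-0.3],[0,0,-0.5],[0,0,-0.6],[0,0,-0.6],[0,0,-0.6],[0,0,-0.6],[0,0,-0.5],[0,0,-0.3],[0,0,-0.1],[0,0,0],[0,0,0]], dr=[[0,0,0],[0,0,0],[0,0,0],[0,0,0],[0,0,0],[0,0,0],[0,0,0],[0,0,0],[0,0,0],[0,0,0],[0,0,0],[0,0,0]], gripper=[0,0,0,0,0,0,0,0,0,0,0,0])

```text
t: 5.03
tool_pos: [0.4517, -0.2952, 0.2726]
eef_rot: [-0.0, 0.709, 0.706, 0.0]
ft_force: [0.2, 0.2, -1.7]
opening: 0.196
grip_force: 58.5
```

```bash
cat > tip.py <<'E'
# rod axis from shaft seen from scene & side: image line of shaft pixels between expected heights, planes intersect
from h import *
import sys
o=manip.get_obs(); t=np.array(o["tool_pos"]); print("tcp",t,o["eef_rot"]); 
Ns=[];
for n in("scene","side"):
    d=manip.get_image(n); e,r,P=cloud(d); cv2.imwrite(f"pics/{n}_{sys.argv[1]}.png",d["img"][...,::-1])
    # points near the tcp axis, below fingertips
    q=P.reshape(-1,3); m=(np.hypot(q[:,0]-t[0],q[:,1]-t[1])<.03)&(q[:,2]<t[2]-.015)&(q[:,2]>t[2]-.16)
    k=q[m]; print(n,m.sum(),"z",k[:,2].min(),k[:,2].max())
    rr=r.reshape(-1,3)[m]; rr/=np.linalg.norm(rr,axis=1)[:,None]
    # plane through eye containing axis: per-height-row mean of ray -> normal
    N=np.linalg.svd(rr)[2][2]; Ns.append((N,e))
    for lo in np.arange(t[2]-.14,t[2]-.01,.03):
        s=(k[:,2]>lo)&(k[:,2]<lo+.03)
        if s.any(): print("   ",round(lo,3),s.sum(),k[s].mean(0))
(N1,e1),(N2,e2)=Ns
dr=np.cross(N1,N2); dr/=dr[2]
for z in(t[2]+.019-.157,t[2]+.019):
    x=np.linalg.solve(np.array([N1[:2],N2[:2]]),[N1@e1-N1[2]*z,N2@e2-N2[2]*z]); print("axis at z",z,x,"rel tcp",x-t[:2])
E
python3 tip.py a
```

```text
tcp [ 0.45167805 -0.2952386   0.27264688] [-4.21033890e-04  7.08601202e-01  7.05609070e-01  7.88026674e-06]
scene 167 z 0.13631966689154362 0.25730556676235505
    0.133 35 [ 0.45397773 -0.29836618  0.14877631]
    0.163 40 [ 0.45400867 -0.29813667  0.17780365]
    0.193 40 [ 0.45403665 -0.29832282  0.2077051 ]
    0.223 45 [ 0.45433763 -0.29819138  0.23717724]
    0.253 7 [ 0.45417684 -0.30002551  0.25567349]
side 111 z 0.13239107920833104 0.25655674862626066
    0.133 24 [ 0.45446781 -0.29287929  0.14894142]
    0.163 26 [ 0.45530949 -0.29283346  0.17927055]
    0.193 26 [ 0.45480219 -0.29344599  0.20730581]
    0.223 31 [ 0.45471454 -0.29356718  0.23647522]
    0.253 3 [ 0.45555471 -0.29019017  0.25556811]
axis at z 0.13464688461832128 [ 0.45030362 -0.29624934] rel tcp [-0.00137443 -0.00101074]
axis at z 0.2916468846183213 [ 0.45087298 -0.29669994] rel tcp [-0.00080507 -0.00146133]
```

arm_command(offset=[[0.265,0.168,0],[0.53,0.335,0],[0.796,0.502,0],[0.884,0.558,0],[0.884,0.558,0],[0.884,0.558,0],[0.884,0.558,0],[0.884,0.558,0],[0.884,0.558,0],[0.884,0.558,0],[0.884,0.558,0],[0.796,0.502,0]], dr=[[0,0,0],[0,0,0],[0,0,0],[0,0,0],[0,0,0],[0,0,0],[0,0,0],[0,0,0],[0,0,0],[0,0,0],[0,0,0],[0,0,0]], gripper=[0,0,0,0,0,0,0,0,0,0,0,0])

```text
t: 6.13
tool_pos: [0.6326, -0.0096, 0.2724]
eef_rot: [-0.001, 0.708, 0.706, -0.0]
ft_force: [-0.0, -0.3, -1.0]
opening: 0.195
grip_force: 58.5
```

arm_command(offset=[[0.53,0.335,0],[0.265,0.168,0],[0,0,0],[0,0,0],[0,0,0],[0,0,0]], dr=[[0,0,0],[0,0,0],[0,0,0],[0,0,0],[0,0,0],[0,0,0]], gripper=[0,0,0,0,0,0])

```text
t: 6.63
tool_pos: [0.6468, 0.0102, 0.2735]
eef_rot: [0.0, 0.709, 0.705, -0.0]
ft_force: [0.1, 0.5, -0.6]
opening: 0.198
grip_force: 58.6
```

```bash
python3 tip.py b; python3 - <<'E'
from h import *
o=manip.get_obs(); d=manip.get_image("wrist"); cv2.imwrite("pics/w2.png",d["img"][...,::-1]); e,r,P=cloud(d,o); q=P.reshape(-1,3)
m=(q[:,2]>.086)&(q[:,2]<.094)&(np.hypot(q[:,0]-.6445,q[:,1]-.0115)<.06); k=q[m]
A=np.c_[2*k[:,:2],np.ones(len(k))]; s=np.linalg.lstsq(A,(k[:,:2]**2).sum(1),rcond=None)[0]; print("cup",m.sum(),s[:2],np.sqrt(s[2]+s[0]**2+s[1]**2))
m=(q[:,2]>.1)&(q[:,2]<.109)&(np.hypot(q[:,0]-.4847,q[:,1]+.0083)<.03); print("post",m.sum(),q[m].mean(0))
E
```

```text
tcp [0.6467905  0.01018938 0.27352411] [ 9.54106928e-05  7.09165360e-01  7.05042162e-01 -1.80284490e-04]
scene 154 z 0.13475704969416602 0.2583487765286785
    0.134 34 [0.64788892 0.00653091 0.14857486]
    0.164 36 [0.6486236  0.00582686 0.17985547]
    0.194 37 [0.64802495 0.0063362  0.20917684]
    0.224 40 [0.64840899 0.00614952 0.23893925]
    0.254 7 [0.64914288 0.00686465 0.25752683]
side 77 z 0.13693800767528264 0.24701101021026428
    0.134 18 [0.65219811 0.00860866 0.15002495]
    0.164 20 [0.65239411 0.00804638 0.17780723]
    0.194 21 [0.65211959 0.00829574 0.20851069]
    0.224 18 [0.6516866  0.00869727 0.23314921]
axis at z 0.13552410881699947 [0.64756319 0.00660257] rel tcp [ 0.00077269 -0.00358682]
axis at z 0.2925241088169995 [0.64805326 0.0074268 ] rel tcp [ 0.00126276 -0.00276259]
cup 1003 [0.64378845 0.0136643 ] 0.04260755559022473
post 238 [ 0.48476222 -0.00566903  0.10377588]
```

View pics/w2.png

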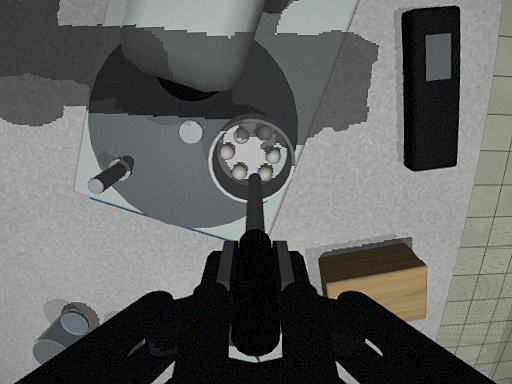

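The wrist view shows the cup at about (251,157) with six beads in a ring, the post at (97,185), and the head to the upper left. The rod tip needs a shift of about (-2.5, +4.5) mm, then the descent.

arm_command(offset=[[0.15,-0.08,0],[0,0,0.15],[0,0,0.35],[0,0,0.4],[0,0,0.4],[0,0,0.4],[0,0,0.4],[0,0,0.4],[0,0,0.25],[0,0,0.1],[0,0,0],[0,0,0]], dr=[[0,0,0],[0,0,0],[0,0,0],[0,0,0],[0,0,0],[0,0,0],[0,0,0],[0,0,0],[0,0,0],[0,0,0],[0,0,0],[0,0,0]], gripper=[0,0,0,0,0,0,0,0,0,0,0,0])

```text
t: 7.78
tool_pos: [0.6451, 0.0159, 0.1882]
eef_rot: [0.0, 0.709, 0.706, 0.0]
ft_force: [-0.4, 0.7, -0.4]
opening: 0.194
grip_force: 58.6
```

```bash
python3 tip.py c | tail -2; python3 - <<'E'
import cv2,numpy as np
a=cv2.resize(cv2.imread("pics/scene_c.png")[150:260,230:370],None,fx=4,fy=4)[:, :560]
b=cv2.resize(cv2.imread("pics/side_c.png")[180:290,180:320],None,fx=4,fy=4)
cv2.imwrite("pics/c.png",np.hstack([a[:,100:500],b[:,40:440]]))
E
```

```text
axis at z 0.05017572195453135 [ 0.66016067 -0.00635248] rel tcp [ 0.01510889 -0.02228087]
axis at z 0.20717572195453135 [0.22190898 0.57677815] rel tcp [-0.42314279  0.56084976]
```

View pics/c.png

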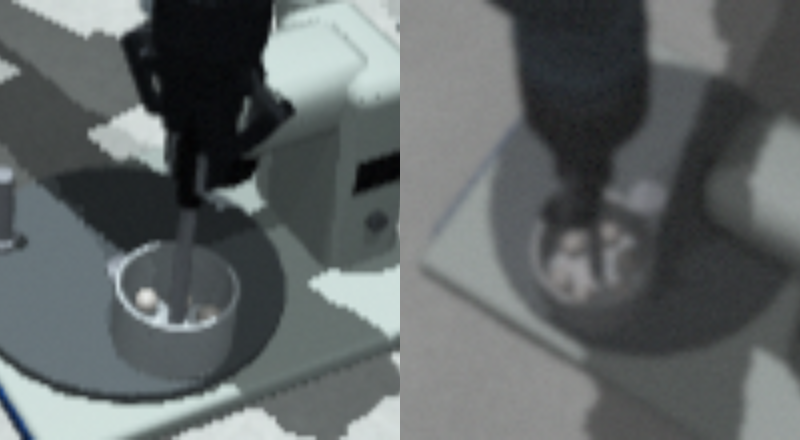

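The rod's end is inside the cup near the middle, about 9 mm above the floor. Next I spiral out and stir.

arm_command(offset=[[-0.15,-0.173,0.05],[-0.203,0,0],[-0.197,0.175,0],[-0.037,0.31,0],[0.172,0.322,0],[0.365,0.201,0],[0.417,-0.111,0],[0.305,-0.305,0],[0.111,-0.417,0],[-0.111,-0.417,0],[-0.305,-0.305,0],[-0.417,-0.111,0]], dr=[[0,0,0],[0,0,0],[0,0,0],[0,0,0],[0,0,0],[0,0,0],[0,0,0],[0,0,0],[0,0,0],[0,0,0],[0,0,0],[0,0,0]], gripper=[0,0,0,0,0,0,0,0,0,0,0,0])

```text
t: 8.88
tool_pos: [0.6224, 0.016, 0.1881]
eef_rot: [0.002, 0.708, 0.706, 0.003]
ft_force: [5.1, 1.8, 0.2]
opening: 0.191
grip_force: 59.4
```

arm_command(offset=[[-0.417,0.111,0],[-0.305,0.305,0],[-0.111,0.417,0],[0.111,0.417,0],[0.305,0.305,0],[0.417,0.111,0],[0.417,-0.111,0],[0.305,-0.305,0],[0.111,-0.417,0],[-0.111,-0.417,0],[-0.305,-0.305,0],[-0.417,-0.111,0]], dr=[[0,0,0],[0,0,0],[0,0,0],[0,0,0],[0,0,0],[0,0,0],[0,0,0],[0,0,0],[0,0,0],[0,0,0],[0,0,0],[0,0,0]], gripper=[0,0,0,0,0,0,0,0,0,0,0,0])

```text
t: 9.88
tool_pos: [0.6239, 0.0163, 0.1888]
eef_rot: [0.004, 0.708, 0.707, 0.005]
ft_force: [6.7, -0.9, -1.3]
opening: 0.194
grip_force: 60.7
```

arm_command(offset=[[-0.417,0.111,0],[-0.305,0.305,0],[-0.111,0.417,0],[0.111,0.417,0],[0.305,0.305,0],[0.417,0.111,0],[0.417,-0.111,0],[0.305,-0.305,0],[0.111,-0.417,0],[-0.111,-0.417,0],[-0.305,-0.305,0],[-0.417,-0.111,0]], dr=[[0,0,0],[0,0,0],[0,0,0],[0,0,0],[0,0,0],[0,0,0],[0,0,0],[0,0,0],[0,0,0],[0,0,0],[0,0,0],[0,0,0]], gripper=[0,0,0,0,0,0,0,0,0,0,0,0])

```text
t: 10.88
tool_pos: [0.6231, 0.0172, 0.1886]
eef_rot: [0.003, 0.708, 0.707, 0.005]
ft_force: [6.8, 2.5, -0.9]
opening: 0.199
grip_force: 61.2
```

```bash
python3 - <<'E'
from h import *
o=manip.get_obs(); print(o["tool_pos"],o["ft_force"])
s=manip.get_image("scene")["img"][...,::-1];w=manip.get_image("side")["img"][...,::-1]
a=cv2.resize(s[150:260,255:355],None,fx=4,fy=4); b=cv2.resize(w[180:290,190:290],None,fx=4,fy=4)
cv2.imwrite("pics/d.png",np.hstack([a,b]))
E
```

```text
[0.62311103 0.01717657 0.18862852] [ 6.77712519  2.49773826 -0.92123089]
```

View pics/d.png

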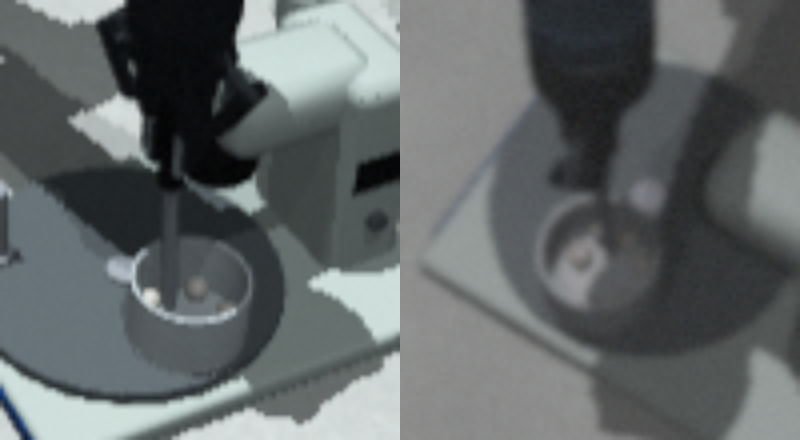

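The cup has shifted slightly in both views (scene crop 178→192 px), so the disc seems to turn a little under stirring load. I'll quantify that.

```bash
cat > plat.py <<'E'
from h import *
o=manip.get_obs(); print(o["t"],o["tool_pos"],o["ft_force"])
t=o["tool_pos"]
for n in("scene","side"):
    d=manip.get_image(n); e,r,P=cloud(d); q=P.reshape(-1,3)
    m=(q[:,2]>.085)&(q[:,2]<.096)&(abs(np.hypot(q[:,0]-.6445,q[:,1]-.0125)-.043)<.022)&(np.hypot(q[:,0]-t[0],q[:,1]-t[1])>.012); k=q[m]
    A=np.c_[2*k[:,:2],np.ones(len(k))]; s=np.linalg.lstsq(A,(k[:,:2]**2).sum(1),rcond=None)[0]; c=s[:2]; l=c-[.5735,.0357]
    print(n,"cup",m.sum(),c,np.sqrt(s[2]+s[0]**2+s[1]**2),"platter",np.arctan2(l[1],l[0])+.328)
    m=(q[:,2]>.098)&(q[:,2]<.112)&(np.hypot(q[:,0]-.4847,q[:,1]+.0083)<.04); p=q[m].mean(0) if m.any() else None; print("  post",m.sum(),p)
E
python3 plat.py
```

```text
10.9833 [0.62265598 0.01402113 0.18854344] [ 3.94369093 -1.80659412 -1.80197903]
scene cup 149 [0.6436431  0.01220565] 0.042936645978108035 platter 0.004796146994906603
  post 25 [ 0.48340911 -0.00767168  0.10423434]
side cup 134 [0.64535388 0.01103215] 0.042842753973066014 platter -0.002698741752330369
  post 0 None
```

The disc is back at 0, so the shift was transient. I'll go on more slowly and a little wider, which wedges the beads less.

arm_command(offset=[[-0.24,-0.05,0],[-0.244,0.046,0],[-0.2,0.153,0],[-0.153,0.2,0],[-0.097,0.234,0],[-0.033,0.25,0],[0.033,0.25,0],[0.097,0.234,0],[0.153,0.2,0],[0.2,0.153,0],[0.234,0.097,0],[0.25,0.033,0]], dr=[[0,0,0],[0,0,0],[0,0,0],[0,0,0],[0,0,0],[0,0,0],[0,0,0],[0,0,0],[0,0,0],[0,0,0],[0,0,0],[0,0,0]], gripper=[0,0,0,0,0,0,0,0,0,0,0,0])

```text
t: 12.08
tool_pos: [0.6737, 0.0145, 0.1854]
eef_rot: [-0.0, 0.709, 0.706, -0.001]
ft_force: [-1.5, -1.4, -2.1]
opening: 0.195
grip_force: 59.2
```

```bash
python3 plat.py
```

```text
12.0833 [0.67369852 0.01448099 0.1853922 ] [-1.46717664 -1.40437507 -2.07506753]
scene cup 151 [0.64721629 0.02614953] 0.04290538643831601 platter 0.19916055538266778
  post 26 [ 0.49363681 -0.02447898  0.10381407]
side cup 113 [0.64913853 0.02765699] 0.042857714940938936 platter 0.22206319420873133
  post 0 None
```

arm_command(offset=[[0.25,-0.033,0],[0.234,-0.097,0],[0.2,-0.153,0],[0.153,-0.2,0],[0.097,-0.234,0],[0.033,-0.25,0]], dr=[[0,0,0],[0,0,0],[0,0,0],[0,0,0],[0,0,0],[0,0,0]], gripper=[0,0,0,0,0,0])

```text
t: 12.68
tool_pos: [0.6447, 0.0443, 0.1866]
eef_rot: [0.0, 0.708, 0.706, 0.0]
ft_force: [0.7, -2.8, -0.8]
opening: 0.196
grip_force: 59.2
```

```bash
python3 plat.py
```

```text
12.6833 [0.64472578 0.04433808 0.18663876] [ 0.6789801  -2.81201207 -0.75957153]
scene cup 151 [0.64731199 0.03067614] 0.042711505746119344 platter 0.26004189356067614
  post 28 [ 0.49885943 -0.02991424  0.104182  ]
side cup 134 [0.64938212 0.02998294] 0.04271385022017975 platter 0.2528007263433353
  post 0 None
```

arm_command(offset=[[-0.033,-0.25,0],[-0.097,-0.234,0],[-0.153,-0.2,0],[-0.2,-0.153,0],[-0.234,-0.097,0],[-0.25,-0.033,0]], dr=[[0,0,0],[0,0,0],[0,0,0],[0,0,0],[0,0,0],[0,0,0]], gripper=[0,0,0,0,0,0])

```text
t: 13.28
tool_pos: [0.6207, 0.0147, 0.1893]
eef_rot: [0.004, 0.708, 0.706, 0.005]
ft_force: [6.6, 0.2, 2.4]
opening: 0.193
grip_force: 65.4
```

```bash
python3 plat.py
```

```text
13.2833 [0.62068115 0.01473633 0.18932858] [6.64700385 0.20390495 2.38196736]
scene cup 149 [0.64354856 0.01227312] 0.0429846024548429 platter 0.0052557725439491
  post 26 [ 0.48335374 -0.00795133  0.10380589]
side cup 135 [0.64547697 0.01090622] 0.0427827033263746 platter -0.003738307321427492
  post 0 None
```

The disc swings up to 0.26 rad on the +y side. The rod's end is about 9.5 mm above the floor, right at the beads' equator, so its edge wedges on them. I'll go back to the middle, lower it by about 5 mm and look.

arm_command(offset=[[0,0.3,0],[0,0.3,0],[0,0.3,0],[0,0,0.05],[0,0,0.07],[0,0,0.05],[0,0,0],[0,0,0]], dr=[[0,0,0],[0,0,0],[0,0,0],[0,0,0],[0,0,0],[0,0,0],[0,0,0],[0,0,0]], gripper=[0,0,0,0,0,0,0,0])

```text
t: 14.05
tool_pos: [0.6422, 0.0145, 0.1809]
eef_rot: [-0.0, 0.709, 0.706, -0.0]
ft_force: [0.1, 0.0, -1.3]
opening: 0.197
grip_force: 60.6
```

```bash
python3 plat.py; python3 - <<'E'
from h import *
s=manip.get_image("wrist")["img"][...,::-1]
cv2.imwrite("pics/e.png",cv2.resize(s[80:260,180:340],None,fx=3.3,fy=3.3,interpolation=cv2.INTER_CUBIC))
E
```

```text
14.05 [0.64221675 0.01452401 0.1809189 ] [ 0.07275165  0.04096217 -1.3159896 ]
scene cup 147 [0.64367881 0.01229962] 0.042678451377517405 platter 0.00615395176846778
  post 29 [ 0.4835526  -0.0077025   0.10301249]
side cup 110 [0.64533873 0.01095961] 0.04279511872416977 platter -0.0036664026455697774
  post 0 None
```

View pics/e.png

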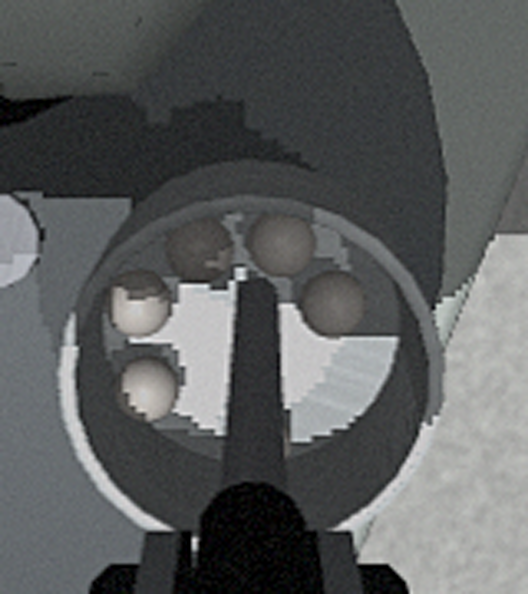

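The beads are bunched on the upper and left side at about (145,390), (140,303), (200,245), (283,243) and (333,303), with one hidden near (290,430). The rod end at about (257,297) looks off towards +y, so the rod may have tilted in the pads. I'll measure the shaft.

```bash
cat > wr.py <<'E'
from h import *
o=manip.get_obs(); t=np.array(o["tool_pos"]); d=manip.get_image("wrist"); e,r,P=cloud(d,o); q=P.reshape(-1,3)
g=d["img"].max(-1).ravel()
u,v=np.meshgrid(np.arange(512),np.arange(384)); u=u.ravel();v=v.ravel()
print("tcp",t,"eye",e)
for lo in np.arange(.035,t[2],.015):
    m=(q[:,2]>lo)&(q[:,2]<=lo+.015)&(np.hypot(q[:,0]-t[0],q[:,1]-t[1])<.024)&(abs(u-255)<22)
    k=q[m]
    if len(k): print(round(lo,3),len(k),np.median(k,0),np.ptp(k[:,0]),"y90",np.percentile(k[:,1],[10,90]))
m=(q[:,2]>.086)&(q[:,2]<.094)&(abs(np.hypot(q[:,0]-.6445,q[:,1]-.0115)-.043)<.012); k=q[m]
A=np.c_[2*k[:,:2],np.ones(len(k))]; s=np.linalg.lstsq(A,(k[:,:2]**2).sum(1),rcond=None)[0]; print("cup",m.sum(),s[:2],np.sqrt(s[2]+s[0]**2+s[1]**2))
m=(q[:,2]>.046)&(q[:,2]<.062)&(np.hypot(q[:,0]-s[0],q[:,1]-s[1])<.039); im=np.zeros(384*512,np.uint8); im[m]=255
im=cv2.erode(im.reshape(384,512),np.ones((3,3))); n,L,S,C=cv2.connectedComponentsWithStats(im)
for i in range(1,n):
    if S[i,4]>25: 
        kk=q[(L.ravel()==i)]; c=kk.mean(0); print("blob",S[i,4],c, "deg",np.degrees(np.arctan2(c[1]-s[1],c[0]-s[0])),"r",np.hypot(*(c[:2]-s[:2])))
E
python3 wr.py
```

```text
tcp [0.64275814 0.01445482 0.18137906] eye [0.64343942 0.09879836 0.32336078]
0.035 1005 [0.63791066 0.0133636  0.03937078] 0.03866485643390083 y90 [-0.00122745  0.02756385]
0.05 336 [0.64761035 0.03014484 0.0548297 ] 0.036061553382076394 y90 [0.02184366 0.03604317]
0.065 90 [0.64499658 0.02531431 0.07230793] 0.01148023212640259 y90 [0.0228024 0.0262635]
0.08 102 [0.64494487 0.02455104 0.08766053] 0.011450300781947531 y90 [0.02242772 0.02551783]
0.095 123 [0.64478677 0.0238827  0.10254182] 0.011024368206917545 y90 [0.02132278 0.02467911]
0.11 146 [0.64406061 0.02302528 0.11781855] 0.011494732277246955 y90 [0.02047564 0.024055  ]
0.125 178 [0.64457322 0.02235691 0.13254475] 0.01149932260706965 y90 [0.01983404 0.02322125]
0.14 221 [0.64395058 0.0215649  0.14806317] 0.011560298257282442 y90 [0.01908989 0.02249396]
0.155 203 [0.64332665 0.02233303 0.16649223] 0.01723667520504535 y90 [0.01975608 0.02422671]
0.17 493 [0.64332056 0.02261526 0.17780469] 0.018116665912762397 y90 [0.01958104 0.02380796]
cup 1643 [0.64381812 0.01397643] 0.04241001580644009
blob 233 [0.63055449 0.03804836 0.05536998] deg 118.85474400973267 r 0.02748420840020752
blob 238 [0.65127293 0.03935507 0.05534515] deg 73.63019817663988 r 0.026450887577351794
blob 238 [0.6146833  0.02398902 0.05518441] deg 161.03399025578344 r 0.03080729879716096
blob 254 [0.66457676 0.02372708 0.05506039] deg 25.160156411788805 r 0.022934610316252057
blob 27 [0.64544095 0.02662661 0.05435332] deg 82.6897116139967 r 0.012753851077038966
blob 213 [0.61625279 0.00101327 0.05489089] deg -154.81378771747495 r 0.03046129801186848
```

The shaft leans about 0.05 rad, putting the tip 7 mm off in y. I'll grip harder, compensate, enter the ring in the gap near -22° and stir slowly.

arm_command(offset=[[0,0,-0.05],[-0.145,0.196,0],[-0.145,0.196,0],[-0.145,0.196,0],[-0.145,0.196,0],[0,0,0],[0.227,0.061,0],[0.235,0,0],[0.227,-0.061,0],[0.203,-0.117,0],[0.166,-0.166,0],[0.117,-0.203,0]], dr=[[0,0,0],[0,0,0],[0,0,0],[0,0,0],[0,0,0],[0,0,0],[0,0,0],[0,0,0],[0,0,0],[0,0,0],[0,0,0],[0,0,0]], gripper=[0,0,0,0,0,0,0,0,0,0,0,0], force=120)

```text
t: 15.25
tool_pos: [0.6512, 0.0337, 0.1826]
eef_rot: [-0.0, 0.708, 0.706, 0.0]
ft_force: [-0.3, -0.3, -0.8]
opening: 0.181
grip_force: 116.7
```

```bash
python3 plat.py; python3 wr.py
```

```text
15.25 [0.65121386 0.03365837 0.18261554] [-0.27376007 -0.34502184 -0.81726233]
scene cup 151 [0.64652811 0.02373221] 0.04283485006682069 platter 0.1655646647930939
  post 27 [ 0.49183873 -0.02188041  0.10367011]
side cup 133 [0.64824905 0.02138855] 0.04286398714284871 platter 0.13882938496045497
  post 0 None
tcp [0.65036903 0.03341278 0.18283332] eye [0.65112853 0.11772424 0.32483361]
0.035 803 [0.64448761 0.02858556 0.03942014] 0.0388487473407535 y90 [0.01696891 0.04303936]
0.05 480 [0.64960368 0.04827561 0.05554447] 0.03633803869878205 y90 [0.04261709 0.05385989]
0.065 82 [0.65245249 0.04389048 0.07248774] 0.01069192972140165 y90 [0.04148858 0.04479542]
0.08 104 [0.65236501 0.0430961  0.0874339 ] 0.011627578498836222 y90 [0.04062751 0.0440166 ]
0.095 119 [0.65228566 0.0425114  0.10255923] 0.011044959779849872 y90 [0.04028669 0.043323  ]
0.11 144 [0.6515607  0.04164873 0.11772127] 0.011056653205503197 y90 [0.0397703  0.04257033]
0.125 179 [0.65153038 0.04094632 0.13313732] 0.011593480319430416 y90 [0.03860799 0.04194966]
0.14 209 [0.65147407 0.04026979 0.14817781] 0.011316769136254456 y90 [0.03796107 0.04124304]
0.155 180 [0.6514545  0.04076594 0.16661932] 0.016791169743227474 y90 [0.03847091 0.04280232]
0.17 461 [0.65090283 0.04161066 0.17783121] 0.016265109095706554 y90 [0.03870203 0.04276233]
cup 1373 [0.6463438 0.023094 ] 0.041885276919627575
blob 340 [0.6346261  0.04760088 0.05528276] deg 115.55430031196701 r 0.027164153134092057
blob 135 [0.65961555 0.04808202 0.05554164] deg 62.026138260227505 r 0.02829382141271976
blob 223 [0.61660216 0.02968673 0.05497386] deg 167.5015325209595 r 0.030463575935857606
blob 220 [0.62084419 0.00708382 0.05477196] deg -147.87692981028655 r 0.03010907171780302
```

arm_command(offset=[[-0.217,-0.137,0],[-0.217,-0.137,0],[-0.217,-0.137,0],[-0.217,-0.137,0],[0,0,0],[0,0,0]], dr=[[0,0,0],[0,0,0],[0,0,0],[0,0,0],[0,0,0],[0,0,0]], gripper=[0,0,0,0,0,0])

```text
t: 15.9
tool_pos: [0.6353, 0.0055, 0.1829]
eef_rot: [0.0, 0.709, 0.705, 0.0]
ft_force: [-0.8, 0.2, -0.7]
opening: 0.179
grip_force: 116.7
```

```bash
python3 plat.py; cat > beads.py <<'E'
# bead angles from top-cap pixels (z 0.053..0.060), caps cluster; use normals-free: sphere fit with known R
from h import *
from scipy.optimize import least_squares
import sys
def run(d,o,name,C=(.6438,.0140)):
    e,r,P=cloud(d,o); q=P.reshape(-1,3)
    m=(q[:,2]>.0465)&(q[:,2]<.0605)&(np.hypot(q[:,0]-C[0],q[:,1]-C[1])<.0405)
    im=(m.reshape(384,512)*255).astype(np.uint8); im=cv2.morphologyEx(im,cv2.MORPH_OPEN,np.ones((3,3)))
    n,L,S,_=cv2.connectedComponentsWithStats(im,connectivity=4)
    for i in range(1,n):
        if S[i,4]<15: continue
        k=q[L.ravel()==i]
        f=least_squares(lambda c:np.hypot(np.hypot(k[:,0]-c[0],k[:,1]-c[1]),k[:,2]-.049)-.009,k.mean(0)[:2],loss="soft_l1",f_scale=.001)
        c=f.x-C; print(name,S[i,4],"deg %.0f r %.1f"%(np.degrees(np.arctan2(c[1],c[0])),1e3*np.hypot(*c)),"res %.2f mm"%(1e3*np.sqrt(np.mean(f.fun**2))))
if len(sys.argv)>1:
    for n in("scene","side"): run(dict(np.load(f"{n}0.npz",allow_pickle=True)),None,n,(.6445,.0115))
else:
    o=manip.get_obs(); run(manip.get_image("wrist"),o,"wrist"); 
    for n in("scene","side"): run(manip.get_image(n),None,n,(.6445,.0115))
E
echo start; python3 beads.py 0; echo now; python3 beads.py; python3 wr.py | head -8
```

```text
15.9 [0.63533764 0.00549097 0.18287489] [-0.7862385   0.23492546 -0.71689859]
scene cup 157 [0.64405004 0.01204029] 0.042972140458526625 platter 0.004425887013380481
  post 28 [ 0.48417189 -0.00784291  0.10397317]
side cup 121 [0.64563751 0.01100081] 0.042796045388119854 platter -0.0018796776150497574
  post 0 None
start
scene 23 deg 172 r 30.3 res 1.80 mm
scene 18 deg 66 r 27.4 res 1.63 mm
side 24 deg 178 r 27.4 res 1.83 mm
side 24 deg -123 r 26.5 res 1.14 mm
side 27 deg 122 r 23.0 res 1.38 mm
side 23 deg -59 r 28.2 res 1.14 mm
side 18 deg -5 r 23.8 res 1.27 mm
now
wrist 639 deg 103 r 24.9 res 4.38 mm
wrist 347 deg 43 r 27.2 res 0.67 mm
wrist 331 deg 168 r 31.4 res 0.72 mm
wrist 55 deg -150 r 6.4 res 1.93 mm
wrist 309 deg -151 r 32.8 res 0.68 mm
wrist 118 deg -91 r 32.3 res 0.52 mm
scene 27 deg 163 r 33.5 res 1.98 mm
scene 15 deg 125 r 26.8 res 1.68 mm
scene 31 deg 85 r 27.9 res 4.89 mm
side 28 deg 169 r 30.8 res 1.12 mm
side 45 deg 95 r 24.5 res 4.80 mm
side 24 deg -92 r 31.8 res 1.39 mm
tcp [0.63565056 0.00651461 0.18265403] eye [0.63628471 0.09084923 0.32464108]
0.035 1149 [0.6390742  0.00997765 0.03944507] 0.03852677530909221 y90 [-0.00811855  0.02298244]
0.05 294 [0.62709726 0.01625039 0.05440138] 0.03274499887028426 y90 [-0.0108172   0.02733059]
0.065 89 [0.637908   0.01732465 0.07345699] 0.011256406019147347 y90 [0.01493038 0.01830226]
0.08 96 [0.63780622 0.01659441 0.08868766] 0.011550973914783547 y90 [0.0142547  0.01751733]
0.095 120 [0.63769065 0.01588768 0.10296991] 0.011009503641724483 y90 [0.01359812 0.01680148]
0.11 141 [0.63696886 0.01529647 0.11790823] 0.01142791600889781 y90 [0.0129476  0.01604207]
0.125 181 [0.63689484 0.01437131 0.13285531] 0.011600652749533702 y90 [0.01204363 0.01527725]
```

Start bead angles were about 175, 120, 64, -4, -59 and -123°. Now they are 168, 122, 85, 43, -91 and -151° at the wall. The +x side is free, and clockwise strokes there press the disc on its stop, so I'll enter at 0° and sweep clockwise to -120°.

arm_command(offset=[[0,0.263,0],[0,0.263,0],[0,0.263,0],[0,0.263,0],[-0.224,-0.029,0],[-0.209,-0.086,0],[-0.179,-0.138,0],[-0.138,-0.179,0],[-0.086,-0.209,0],[-0.029,-0.224,0],[0.029,-0.224,0],[0.086,-0.209,0]], dr=[[0,0,0],[0,0,0],[0,0,0],[0,0,0],[0,0,0],[0,0,0],[0,0,0],[0,0,0],[0,0,0],[0,0,0],[0,0,0],[0,0,0]], gripper=[0,0,0,0,0,0,0,0,0,0,0,0])

```text
t: 17.2
tool_pos: [0.6282, -0.0143, 0.1837]
eef_rot: [-0.001, 0.708, 0.706, 0.003]
ft_force: [1.3, 4.3, 0.1]
opening: 0.181
grip_force: 117.0
```

```bash
python3 plat.py;python3 beads.py; python3 wr.py | head -8
```

```text
17.2 [ 0.62817116 -0.01426798  0.183665  ] [1.30031212 4.32797725 0.0567672 ]
scene cup 141 [0.64386386 0.01254829] 0.04296201672258645 platter 0.010128830903423092
  post 26 [ 0.48337165 -0.00732166  0.10374187]
side cup 132 [0.64559721 0.01099111] 0.042679412663113266 platter -0.0021712980383615244
  post 27 [ 0.48556548 -0.00879199  0.10361801]
wrist 705 deg 104 r 25.4 res 4.43 mm
wrist 366 deg 43 r 27.3 res 0.67 mm
wrist 354 deg 168 r 31.4 res 0.68 mm
wrist 384 deg -151 r 31.6 res 3.04 mm
wrist 18 deg -117 r 32.2 res 0.28 mm
scene 26 deg 79 r 25.1 res 3.97 mm
side 25 deg 170 r 31.4 res 1.21 mm
side 20 deg -116 r 32.9 res 1.19 mm
side 45 deg 98 r 24.0 res 4.57 mm
tcp [ 0.6277872  -0.01434913  0.1833665 ] eye [0.62816206 0.06942023 0.32568361]
0.035 739 [ 0.63877477 -0.0087844   0.03958876] 0.037915357930997984 y90 [-0.02504655  0.00606906]
0.05 505 [ 0.62008857 -0.00427314  0.05561803] 0.03689950655287466 y90 [-0.02730873  0.00406897]
0.065 262 [ 0.6286286  -0.01643583  0.072606  ] 0.03516113412924127 y90 [-0.02757003  0.0027566 ]
0.08 334 [ 0.62710215 -0.01889277  0.0883635 ] 0.03334601313356078 y90 [-0.02831728  0.00110912]
0.095 130 [ 0.62928583 -0.00063825  0.10314852] 0.011627852590545329 y90 [-0.00322695  0.00047142]
0.11 155 [ 0.62918909 -0.00197188  0.11800383] 0.011585607348058913 y90 [-0.00416278 -0.00085399]
0.125 181 [ 0.62908665 -0.00344923  0.13298025] 0.011367537474817113 y90 [-0.00593554 -0.00237318]
```

The bead at -91° moved to -117°, and the disc stayed on its stop. By matching, at least three beads are more than 10 mm from their start. The rod leans about 0.09 rad in the pads now. I'll go back towards the middle and re-measure the tip before the circles.

arm_command(offset=[[0.12,0.12,0],[0.12,0.12,0],[0.12,0.12,0],[0.12,0.12,0],[0,0,0],[0,0,0]], dr=[[0,0,0],[0,0,0],[0,0,0],[0,0,0],[0,0,0],[0,0,0]], gripper=[0,0,0,0,0,0])

```text
t: 18.0
tool_pos: [0.6426, -0.0019, 0.1824]
eef_rot: [0.0, 0.708, 0.706, -0.0]
ft_force: [-1.1, 1.0, -0.3]
opening: 0.183
grip_force: 117.0
```

```bash
cat > rod.py <<'E'
from h import *
o=manip.get_obs(); t=np.array(o["tool_pos"]); d=manip.get_image("wrist"); e,r,P=cloud(d,o); q=P.reshape(-1,3)
u=np.tile(np.arange(512),384)
Z=[];X=[];Y=[]
for z in np.arange(t[2]-.085,t[2]-.03,.008):   # shaft slices above the cup rim
    if z<.096: continue
    m=(abs(q[:,2]-z)<.004)&(np.hypot(q[:,0]-t[0],q[:,1]-t[1])<.024)&(abs(u-255)<25)
    k=q[m]; 
    if len(k)<20: continue
    # axis: nearest surface point + radius along horizontal view direction
    x=(k[:,0].min()+k[:,0].max())/2; v=np.array([x,k[:,1].max()])-e[:2]; 
    Z.append(z);X.append(x);Y.append(k[:,1].max() - .006 if e[1]>t[1] else k[:,1].min()+.006)
px=np.polyfit(Z,X,1);py=np.polyfit(Z,Y,1); zt=t[2]-.139
tip=np.array([np.polyval(px,zt),np.polyval(py,zt)])
print("tcp",t,"q",o["eef_rot"],"slopes",px[0],py[0],"tip",tip,"rel tcp",tip-t[:2],"rel cup",tip-[.6438,.0140],"n",len(Z))
E
python3 rod.py; python3 beads.py; python3 plat.py
```

```text
tcp [ 0.64257136 -0.00193905  0.18240987] q [ 1.47831851e-04  7.08475195e-01  7.05735552e-01 -4.54817557e-04] slopes -0.005395793175131667 -0.06606166246539925 tip [0.64392011 0.00868945] rel tcp [0.00134875 0.0106285 ] rel cup [ 0.00012011 -0.00531055] n 7
wrist 683 deg 102 r 25.2 res 4.44 mm
wrist 354 deg 43 r 27.2 res 0.65 mm
wrist 333 deg 168 r 31.3 res 0.85 mm
wrist 63 deg -94 r 8.2 res 2.00 mm
wrist 316 deg -151 r 32.8 res 0.72 mm
wrist 251 deg -112 r 32.1 res 0.74 mm
scene 26 deg 166 r 32.2 res 1.73 mm
side 30 deg 168 r 31.1 res 1.26 mm
side 27 deg -112 r 32.1 res 1.04 mm
side 45 deg 96 r 23.9 res 4.51 mm
18.2 [ 0.64228779 -0.00212204  0.18261248] [-0.43332615  0.22685752 -1.09749238]
scene cup 158 [0.64396277 0.01224827] 0.042943237678070977 platter 0.006707488801321604
  post 28 [ 0.48396172 -0.0077878   0.10366147]
side cup 124 [0.64547298 0.01088396] 0.04281961797469927 platter -0.0040318357603137955
  post 10 [ 0.48347596 -0.00496205  0.10478163]
```

arm_command(offset=[[0.088,0.223,0],[0.088,0.223,0],[0,0,0],[0.225,-0.06,0],[0.165,-0.165,0],[0.06,-0.225,0],[-0.06,-0.225,0],[-0.165,-0.165,0],[-0.225,-0.06,0],[-0.225,0.06,0],[-0.165,0.165,0],[-0.06,0.225,0]], dr=[[0,0,0],[0,0,0],[0,0,0],[0,0,0],[0,0,0],[0,0,0],[0,0,0],[0,0,0],[0,0,0],[0,0,0],[0,0,0],[0,0,0]], gripper=[0,0,0,0,0,0,0,0,0,0,0,0])

```text
t: 19.3
tool_pos: [0.6427, -0.0117, 0.1829]
eef_rot: [0.0, 0.709, 0.705, -0.0]
ft_force: [1.0, -0.3, -0.4]
opening: 0.179
grip_force: 117.1
```

```bash
python3 rod.py; python3 plat.py
```

```text
tcp [ 0.64270594 -0.01167278  0.1829452 ] q [ 3.35690715e-04  7.09195007e-01  7.05012291e-01 -7.00234322e-06] slopes -0.0049141979346645 -0.07336613023641082 tip [ 6.44121179e-01 -2.69303570e-04] rel tcp [0.00141523 0.01140347] rel cup [ 0.00032118 -0.0142693 ] n 7
19.35 [ 0.64432486 -0.01167012  0.18267522] [ 1.55162139 -1.01644436 -1.70444201]
scene cup 148 [0.64363399 0.01239095] 0.042983169141053164 platter 0.007134505160006521
  post 26 [ 0.48360545 -0.00755223  0.10403126]
side cup 127 [0.64540862 0.01086327] 0.04282822974701219 platter -0.004564682366366757
  post 26 [ 0.48544503 -0.00896576  0.10400445]
```

arm_command(offset=[[0.06,0.225,0],[0.165,0.165,0],[0.225,0.06,0],[0.225,-0.06,0],[0.165,-0.165,0],[0.06,-0.225,0]], dr=[[0,0,0],[0,0,0],[0,0,0],[0,0,0],[0,0,0],[0,0,0]], gripper=[0,0,0,0,0,0])

```text
t: 19.95
tool_pos: [0.642, 0.0184, 0.1825]
eef_rot: [-0.0, 0.708, 0.706, 0.0]
ft_force: [0.4, 0.2, -0.7]
opening: 0.178
grip_force: 117.2
```

```bash
python3 rod.py; python3 plat.py
```

```text
tcp [0.64203388 0.01842682 0.18251593] q [-1.34638620e-04  7.08023788e-01  7.06188570e-01  4.40412063e-05] slopes -0.007004693379612506 -0.06703246839467003 tip [0.64351236 0.02926056] rel tcp [0.00147848 0.01083374] rel cup [-0.00028764  0.01526056] n 7
20.0 [0.64038056 0.01838162 0.18273038] [-1.38634645  0.71307806 -1.1208465 ]
scene cup 153 [0.64370541 0.01245365] 0.04284697041433519 platter 0.008243582469655564
  post 26 [ 0.48367725 -0.00793932  0.10415968]
side cup 111 [0.64536784 0.01091447] 0.042787161697110936 platter -0.0041032560677481955
  post 0 None
```

The circles at about 14–15 mm leave the disc at rest. I'll add two more full turns.

arm_command(offset=[[-0.06,-0.225,0],[-0.165,-0.165,0],[-0.225,-0.06,0],[-0.225,0.06,0],[-0.165,0.165,0],[-0.06,0.225,0],[0.06,0.225,0],[0.165,0.165,0],[0.225,0.06,0],[0.225,-0.06,0],[0.165,-0.165,0],[0.06,-0.225,0]], dr=[[0,0,0],[0,0,0],[0,0,0],[0,0,0],[0,0,0],[0,0,0],[0,0,0],[0,0,0],[0,0,0],[0,0,0],[0,0,0],[0,0,0]], gripper=[0,0,0,0,0,0,0,0,0,0,0,0])

```text
t: 21.1
tool_pos: [0.6419, 0.0186, 0.1824]
eef_rot: [-0.0, 0.708, 0.706, -0.0]
ft_force: [-0.2, -0.5, -1.2]
opening: 0.184
grip_force: 117.2
```

arm_command(offset=[[-0.06,-0.225,0],[-0.165,-0.165,0],[-0.225,-0.06,0],[-0.225,0.06,0],[-0.165,0.165,0],[-0.06,0.225,0],[0.06,0.225,0],[0.165,0.165,0],[0.225,0.06,0],[0.225,-0.06,0],[0.165,-0.165,0],[0.06,-0.225,0]], dr=[[0,0,0],[0,0,0],[0,0,0],[0,0,0],[0,0,0],[0,0,0],[0,0,0],[0,0,0],[0,0,0],[0,0,0],[0,0,0],[0,0,0]], gripper=[0,0,0,0,0,0,0,0,0,0,0,0])

```text
t: 22.1
tool_pos: [0.642, 0.0185, 0.1824]
eef_rot: [-0.0, 0.708, 0.706, -0.0]
ft_force: [-0.1, -0.2, -0.6]
opening: 0.182
grip_force: 117.2
```

arm_command(offset=[[-0.06,-0.225,0],[-0.165,-0.165,0],[-0.225,-0.06,0],[-0.225,0.06,0],[-0.165,0.165,0],[-0.06,0.225,0],[0.225,0,0],[0.225,0,0],[0,0,0],[0,0,0],[0,0,0]], dr=[[0,0,0],[0,0,0],[0,0,0],[0,0,0],[0,0,0],[0,0,0],[0,0,0],[0,0,0],[0,0,0],[0,0,0],[0,0,0]], gripper=[0,0,0,0,0,0,0,0,0,0,0])

```text
t: 23.02
tool_pos: [0.6423, 0.004, 0.1826]
eef_rot: [0.0, 0.708, 0.706, -0.0]
ft_force: [-0.3, 0.2, -0.7]
opening: 0.179
grip_force: 117.2
```

```bash
python3 rod.py; python3 beads.py; python3 plat.py
```

```text
tcp [0.64226748 0.00396177 0.18261477] q [ 1.08756809e-05  7.08251114e-01  7.05960577e-01 -1.50744828e-04] slopes -0.006683635508675227 -0.07427459847080474 tip [0.64371768 0.01537138] rel tcp [0.0014502  0.01140961] rel cup [-8.23218391e-05  1.37137833e-03] n 7
wrist 250 deg 89 r 31.7 res 0.70 mm
wrist 309 deg 48 r 30.7 res 0.75 mm
wrist 645 deg 147 r 29.5 res 4.51 mm
wrist 53 deg -86 r 2.1 res 1.73 mm
wrist 319 deg -151 r 32.9 res 0.68 mm
wrist 238 deg -112 r 31.9 res 0.68 mm
scene 25 deg 164 r 34.1 res 2.37 mm
scene 22 deg 90 r 32.9 res 2.62 mm
side 53 deg 145 r 28.4 res 4.62 mm
side 27 deg -112 r 31.9 res 1.31 mm
23.2167 [0.64226105 0.00343454 0.18271758] [-0.10210378  0.86005555 -0.12294294]
scene cup 146 [0.6435763  0.01234999] 0.042971370185448464 platter 0.0063619121786088195
  post 28 [ 0.48377614 -0.00821097  0.1038002 ]
side cup 114 [0.64553748 0.01091054] 0.0427810848690085 platter -0.0034259776371401984
  post 0 None
```

arm_command(offset=[[0,0,-0.1],[0,0,-0.3],[0,0,-0.4],[0,0,-0.5],[0,0,-0.5],[0,0,-0.5],[0,0,-0.4],[0,0,-0.3],[0,0,-0.2],[0,0,0],[0,0,0]], dr=[[0,0,0],[0,0,0],[0,0,0],[0,0,0],[0,0,0],[0,0,0],[0,0,0],[0,0,0],[0,-0.43,0],[0,-0.42,0],[0,0,0]], gripper=[0,0,0,0,0,0,0,0,0,0,0])

```text
t: 24.23
tool_pos: [0.6429, 0.0045, 0.2803]
eef_rot: [0.027, 0.708, 0.706, -0.025]
ft_force: [-0.4, 1.0, -1.1]
opening: 0.182
grip_force: 117.1
```

```bash
python3 rod.py; python3 tip.py f|tail -2; python3 - <<'E'
from h import *
o=manip.get_obs(); A=Rq(o["eef_rot"]); print(A.round(4))
E
```

```text
tcp [0.64286903 0.00451563 0.28031557] q [ 0.02715985  0.707588    0.7056431  -0.0254828 ] slopes -0.007217317030535231 0.007889245379716806 tip [0.64446945 0.00501219] rel tcp [0.00160042 0.00049656] rel cup [ 0.00066945 -0.00898781] n 7
axis at z 0.14164339006487484 [0.64579072 0.00168967] rel tcp [ 0.00318685 -0.00246956]
axis at z 0.29864339006487484 [0.64305121 0.00402924] rel tcp [ 0.00044733 -0.00012999]
[[ 4.100e-03  1.000e+00 -2.000e-04]
 [ 9.973e-01 -4.100e-03 -7.360e-02]
 [-7.360e-02  1.000e-04 -9.973e-01]]
```

arm_command(offset=[[-0.259,-0.167,0.019],[-0.518,-0.334,0.038],[-0.777,-0.5,0.057],[-0.863,-0.556,0.0635],[-0.863,-0.556,0.0635],[-0.863,-0.556,0.0635],[-0.863,-0.556,0.0635],[-0.863,-0.556,0.0635],[-0.863,-0.556,0.0635],[-0.863,-0.556,0.0635],[-0.863,-0.556,0.0635],[-0.777,-0.5,0.057]], dr=[[0,0,0],[0,0,0],[0,0,0],[0,0,0],[0,0,0],[0,0,0],[0,0,0],[0,0,0],[0,0,0],[0,0,0],[0,0,0],[0,0,0]], gripper=[0,0,0,0,0,0,0,0,0,0,0,0])

```text
t: 25.38
tool_pos: [0.4605, -0.2754, 0.2789]
eef_rot: [0.026, 0.709, 0.705, -0.026]
ft_force: [0.4, -0.1, -1.2]
opening: 0.181
grip_force: 117.2
```

arm_command(offset=[[-0.518,-0.334,0.038],[-0.259,-0.167,0.019],[0,0,0],[0,0,0],[0,0,0],[0,0,0],[0,0,0]], dr=[[0,0,0],[0,0,0],[0,0,0],[0,0,0],[0,0,0],[0,0,0],[0,0,0]], gripper=[0,0,0,0,0,0,0])

```text
t: 25.97
tool_pos: [0.4482, -0.296, 0.2789]
eef_rot: [0.026, 0.707, 0.706, -0.026]
ft_force: [0.2, 0.4, -1.8]
opening: 0.183
grip_force: 117.2
```

```bash
python3 rod.py; python3 tip.py g|tail -2; python3 - <<'E'
from h import *
o=manip.get_obs(); d=manip.get_image("wrist"); e,r,P=cloud(d,o); q=P.reshape(-1,3)
m=(q[:,2]>.088)&(q[:,2]<.096)&(abs(np.hypot(q[:,0]-.4503,q[:,1]+.296)-.026)<.012); k=q[m]
A=np.c_[2*k[:,:2],np.ones(len(k))]; s=np.linalg.lstsq(A,(k[:,:2]**2).sum(1),rcond=None)[0]; print("mouth",m.sum(),s[:2],np.sqrt(s[2]+s[0]**2+s[1]**2))
E
```

```text
tcp [ 0.44818271 -0.29601889  0.2788899 ] q [ 0.0261318   0.70747822  0.70576711 -0.02616255] slopes -0.006896648974070408 0.009644311723737198 tip [ 0.44964558 -0.29573114] rel tcp [0.00146287 0.00028775] rel cup [-0.19415442 -0.30973114] n 7
axis at z 0.1409336286576837 [ 0.44883446 -0.2960873 ] rel tcp [6.94151298e-04 2.99406921e-05]
axis at z 0.2979336286576837 [ 0.44834021 -0.29592952] rel tcp [0.00019991 0.00018772]
mouth 744 [ 0.45024354 -0.2958229 ] 0.026777634595593264
```

arm_command(offset=[[0.01,0.04,0.2],[0.03,0,0.4],[0.033,0,0.45],[0.033,0,0.45],[0.033,0,0.45],[0.033,0,0.45],[0.033,0,0.45],[0.033,0,0.45],[0.033,0,0.4],[0.026,0,0.35],[0.015,0,0.2],[0,0,0]], dr=[[0,0,0],[0,0,0],[0,0,0],[0,0,0],[0,0,0],[0,0,0],[0,0,0],[0,0,0],[0,0,0],[0,0,0],[0,0,0],[0,0,0]], gripper=[0,0,0,0,0,0,0,0,0,0,0,0])

```text
t: 27.17
tool_pos: [0.4478, -0.2962, 0.1493]
eef_rot: [0.025, 0.708, 0.705, -0.026]
ft_force: [-1.1, 0.3, -1.0]
opening: 0.184
grip_force: 117.2
```

arm_command(offset=[[0,0,0.05],[0,0,0],[0,0,0],[0,0,0],[0,0,0],[0,0,0],[0,0,0],[0,0,0]], dr=[[0,0,0],[0,0,0],[0,0,0],[0,0,0],[0,0,0],[0,0,0],[0,0,0],[0,0,0]], gripper=[0,0.4,0.6,0.8,0.9,0.9,0.9,0.9])

```text
t: 27.83
tool_pos: [0.4489, -0.2972, 0.1497]
eef_rot: [0.026, 0.708, 0.705, -0.026]
ft_force: [0.1, -1.5, 0.4]
opening: 0.896
grip_force: 0.0
```

arm_command(offset=[[-0.02,0,-0.3],[-0.04,0,-0.5],[-0.04,0,-0.6],[-0.04,0,-0.6],[-0.04,0,-0.6],[-0.04,0,-0.6],[-0.02,0,-0.4],[0,0,0],[0,0,0]], dr=[[0,0,0],[0,0,0],[0,0,0],[0,0,0],[0,0,0],[0,0,0],[0,0.43,0],[0,0.42,0],[0,0,0]], gripper=[0.9,0.9,0.9,0.9,0.9,0.9,0.9,0.9,0.9])

```text
t: 28.58
tool_pos: [0.4492, -0.2977, 0.2594]
eef_rot: [0.001, 0.709, 0.705, 0.0]
ft_force: [0.9, -0.6, -0.3]
opening: 0.901
grip_force: 0.0
```

```bash
python3 - <<'E'
from h import *
o=manip.get_obs(); print(o["tool_pos"],o["eef_rot"],o["joints"])
for n in("scene","side"):
    d=manip.get_image(n); e,r,P=cloud(d); q=P.reshape(-1,3); g=d["img"].max(-1).ravel()
    m=(g<70)&(np.hypot(q[:,0]-.4505,q[:,1]+.297)<.035)&(q[:,2]>.12)&(q[:,2]<.213); k=q[m]
    print(n,m.sum(),"top z",np.percentile(k[:,2],98),[k[(k[:,2]>a)&(k[:,2]<a+.02)].mean(0)[:2].round(4) for a in(.13,.15,.17)])
    if n=="scene": cv2.imwrite("pics/h.png",cv2.resize(d["img"][150:300,110:370,::-1],None,fx=3,fy=3))
E
```

```text
[ 0.4492451  -0.29773973  0.25943055] [1.01229753e-03 7.09032884e-01 7.05174676e-01 1.44384120e-04] [-7.03078985e-01  2.95328744e-01  3.66770604e-02  1.31010284e+00
  1.15745526e-04  8.73173801e-01]
scene 146 top z 0.20258478303181093 [array([ 0.4536, -0.3029]), array([ 0.4547, -0.3032]), array([ 0.4541, -0.3031])]
side 73 top z 0.20336413331831296 [array([ 0.4562, -0.2976]), array([ 0.4559, -0.2965]), array([ 0.4561, -0.297 ])]
```

View pics/h.png

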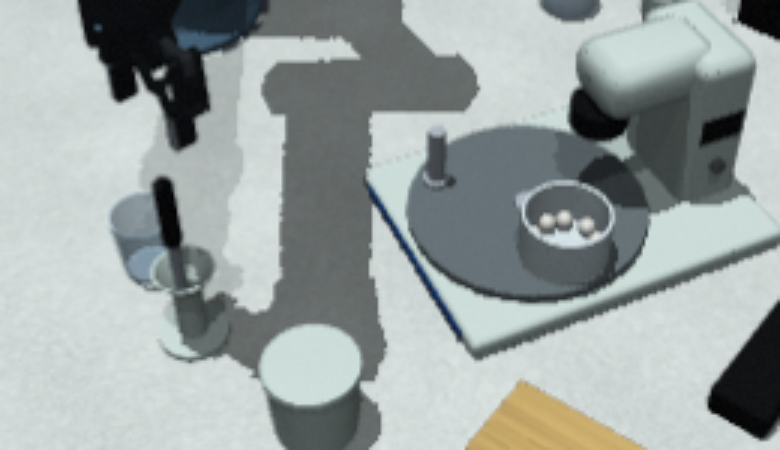

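The rod stands in the stand (top z 0.203 m) with the gripper clear. The cup at about (565,225) in the crop still holds the beads, and the post is at (437,155). Next I close the gripper and move behind the post.

arm_command(offset=[[0.287,0.021,0],[0.575,0.042,0],[0.862,0.063,0],[0.958,0.07,0],[0.958,0.07,0],[0.958,0.07,0],[0.958,0.07,0],[0.958,0.07,0],[0.958,0.07,0],[0.958,0.07,0],[0.958,0.07,0],[0.862,0.063,0]], dr=[[0,0,0],[0,0,0],[0,0,0],[0,0,0],[0,0,0],[0,0,0],[0,0,0],[0,0,0],[0,0,0],[0,0,0],[0,0,0],[0,0,0]], gripper=[0.9,0.9,0.9,0,0,0,0,0,0,0,0,0], force=40)

```text
t: 29.68
tool_pos: [0.4714, 0.0137, 0.2575]
eef_rot: [-0.0, 0.708, 0.706, -0.0]
ft_force: [0.2, 0.4, 0.1]
opening: 0.0
grip_force: 0.0
```

arm_command(offset=[[0.575,0.042,0],[0.287,0.021,0],[0,0,0],[0,0,0],[0,0,0]], dr=[[0,0,0],[0,0,0],[0,0,0],[0,0,0],[0,0,0]], gripper=[0,0,0,0,0])

```text
t: 30.1
tool_pos: [0.4743, 0.0363, 0.2577]
eef_rot: [0.0, 0.709, 0.705, -0.0]
ft_force: [0.8, -0.7, -0.5]
opening: -0.004
grip_force: 0.0
```

arm_command(offset=[[0,0,0.2],[0,0,0.5],[0,0,0.7],[0,0,0.8],[0,0,0.8],[0,0,0.8],[0,0,0.8],[0,0,0.7],[0,0,0.4],[0,0,0.2],[0,0,0],[0,0,0]], dr=[[0,0,0],[0,0,0],[0,0,0],[0,0,0],[0,0,0],[0,0,0],[0,0,0],[0,0,0],[0,0,0],[0,0,0],[0,0,0],[0,0,0]], gripper=[0,0,0,0,0,0,0,0,0,0,0,0])

```text
t: 31.1
tool_pos: [0.4746, 0.0363, 0.081]
eef_rot: [0.0, 0.709, 0.705, -0.0]
ft_force: [1.3, 0.4, 0.6]
opening: 0.001
grip_force: 0.0
```

arm_command(offset=[[-0.291,0.013,0],[-0.288,0.038,0],[-0.284,0.063,0],[-0.277,0.087,0],[-0.269,0.111,0],[-0.258,0.134,0],[-0.245,0.156,0],[-0.231,0.177,0],[-0.214,0.196,0],[-0.196,0.214,0]], dr=[[0,0,0],[0,0,0],[0,0,0],[0,0,0],[0,0,0],[0,0,0],[0,0,0],[0,0,0],[0,0,0],[0,0,0]], gripper=[0,0,0,0,0,0,0,0,0,0])

```text
t: 31.93
tool_pos: [0.5107, -0.0398, 0.0808]
eef_rot: [-0.0, 0.708, 0.706, 0.001]
ft_force: [-0.1, 4.0, -0.1]
opening: 0.001
grip_force: 1.2
```

arm_command(offset=[[-0.177,0.231,0],[-0.156,0.245,0],[-0.134,0.258,0],[-0.111,0.269,0],[-0.087,0.277,0],[0,0,0],[0,0,0],[0,0,0],[0,0,0],[0,0,0],[0,0,0],[0,0,0]], dr=[[0,0,0],[0,0,0],[0,0,0],[0,0,0],[0,0,0],[0,0,0],[0,0,0],[0,0,0],[0,0,0],[0,0,0],[0,0,0],[0,0,0]], gripper=[0,0,0,0,0,0,0,0,0,0,0,0])

```text
t: 32.93
tool_pos: [0.548, -0.0599, 0.0809]
eef_rot: [0.0, 0.709, 0.706, -0.0]
ft_force: [0.0, -0.3, 0.4]
opening: 0.002
grip_force: 0.0
```

```bash
python3 - <<'E'
from h import *
o=manip.get_obs(); print(o["t"],o["tool_pos"],o["ft_force"])
for n in("scene","side"):
    d=manip.get_image(n); e,r,P=cloud(d); q=P.reshape(-1,3)
    m=(q[:,2]>.085)&(q[:,2]<.096)&(np.hypot(q[:,0]-.598,q[:,1]-.107)<.06); print(n,"cup rim near head",m.sum(),q[m].mean(0) if m.any() else'')
    m=(q[:,2]>.098)&(q[:,2]<.11)&(np.hypot(q[:,0]-.6176,q[:,1]+.054)<.03); print("post",m.sum(),q[m].mean(0) if m.any() else '')
    if n=="scene": cv2.imwrite("pics/k.png",cv2.resize(d["img"][150:300,110:370,::-1],None,fx=3,fy=3))
E
```

```text
32.9333 [ 0.54802239 -0.0598611   0.08094107] [ 0.0439849  -0.30279305  0.3802726 ]
scene cup rim near head 102 [0.60740526 0.09501257 0.08910614]
post 32 [ 0.61708153 -0.05392156  0.10447722]
side cup rim near head 75 [0.62105401 0.0910996  0.08918613]
post 29 [ 0.61890449 -0.05455128  0.10420989]
```

View pics/k.png

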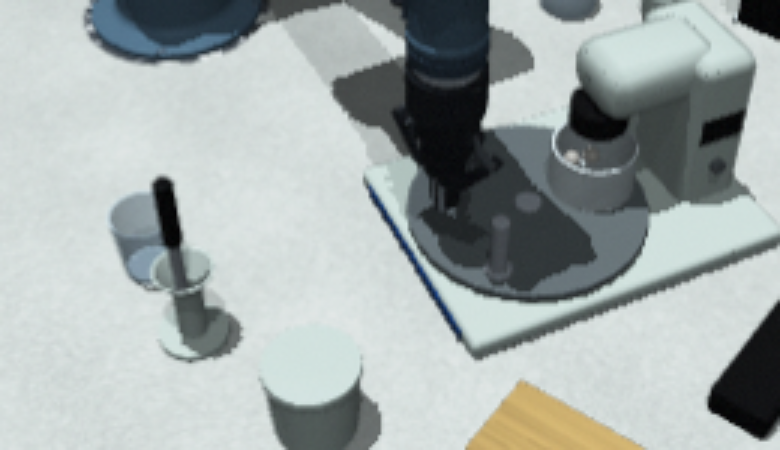

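The cup sits under the head at about (595,165) in the crop. The post measures (0.618, -0.054), within 1 mm of its computed end position. The rod stands in its stand. I'll raise the arm clear and hand in.

arm_command(offset=[[0,0,-0.3],[0,0,-0.6],[0,0,-0.8],[0,0,-0.8],[0,0,-0.8],[0,0,-0.6],[0,0,-0.3],[0,0,0],[0,0,0],[0,0,0],[0,0,0],[0,0,0]], dr=[[0,0,0],[0,0,0],[0,0,0],[0,0,0],[0,0,0],[0,0,0],[0,0,0],[0,0,0],[0,0,0],[0,0,0],[0,0,0],[0,0,0]], gripper=[0,0,0,0,0,0,0,0,0,0,0,0])

```text
t: 34.03
tool_pos: [0.5473, -0.0598, 0.2054]
eef_rot: [-0.001, 0.709, 0.706, -0.001]
ft_force: [0.4, -0.2, 0.3]
opening: 0.001
grip_force: 0.0
```

```bash
python3 -c "
from cell import manip
print(manip.sign_off())"
```

```text
the job is handed in; nothing more can be done
None
```

Job handed in at 34 s, verdict not shown: the rod is back in its stand and the cup is under the head; the wide circles (25–29 mm) jammed on the beads and swung the disc up to 0.26 rad, so the stirring finished with about three turns at 14–15 mm, by which point I estimate four beads were over 10 mm from their start.

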